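# Fit the idler and hold the tensioner back on a tube roller mixer

## Task

The white roller mixer's drive is being serviced with its cover off. First set the loose idler block down into the blue-rimmed seat on the mixer's deck, roller upwards and fully home, and let go of it; then push the red sprung tensioner arm by its yellow post back past its ratchet click and keep holding it pressed back there with the gripper, clear of the pawl so the gripper and not the pawl bears the spring, ready for a colleague to slip on the belt. Finish while still holding the arm back, and leave the dish stack, jar and screwdriver where they are.

Things in the scene. Friction and masses are not known exactly. Their poses are not given: they have to be found in the camera images.
- mixer: White roller mixer, cover off, fixed to the bench. Origin on the bench under the centre of its flat drive deck (50 mm high; 220 mm in x, 300 in y); its x points to the black rollers on the far side (tops 75 mm high), y left, z up. On the deck, mixer x,y in mm: black pulley (65,95) radius 33, 34 high; brass pulley (-75,-118) radius 14, 32 high; pawl guide x -48..-14, y -136..-80, 28 high.
- seat (a point): Centre of the floor (the deck, 50 mm above the bench) of the blue-rimmed rectangular seat for the idler; axes as the mixer's. Inside 56 mm along x, 36 mm along y; rim 10 mm high, 6 mm thick, open above.
- idler: Idler block: aluminium, 50 mm (its x) by 30 mm (its y) by 30 mm high, with a black grooved upright roller 29 mm across on top; 55 mm high in all, 0.11 to 0.23 kg. Origin at the centre of its underside, z up. Stands on the bench left or right of the mixer. In the seat its x lies along the seat's x, either way round. Grip it across its y.
- tensioner (a joint): Angle (rad) of the red arm about an upright pivot at mixer (-30,100) mm. 0 = rest, swung towards the robot; grows as the post is pushed to mixer +x; back stop 0.62. The spring takes 4 N at the post at rest, 10 N at the stop; climbing the pawl's bevel (about 0.2 to 0.32) takes up to 8 N more. The pawl clicks in at 0.38; let go, the arm rests on it at 0.385. Clear of the pawl: over 0.43.
- pawl (a joint): Travel (m) of the brass sprung pawl slider: 0 = sprung out, up to 0.012 pushed back (to mixer -y). The arm's nose pushes it back on its bevel in passing, then it springs out to 0 again (the click). It need not be touched.
- dishes: Bystander: stack of closed culture dishes, 62 mm across, 73 mm high, on the bench on the side where the idler is not. Origin at the centre of its underside.
- jar: Bystander: reagent jar with blue cap, 64 mm across, 110 mm high, on the bench. Origin at the centre of its underside.
- driver: Bystander: screwdriver lying on the bench, 170 mm long along its x, origin at the middle of its underside.
- post: Yellow upright push post, 18 mm across, on the arm 115 mm from the pivot. Origin at the centre of its foot, 65 mm above the bench, level with the top of the arm's bar (18 mm wide); post top 110 mm above the bench. At rest at mixer (-64,-10) mm; pushed, it moves almost straight along mixer +x (under 7 mm sideways) to (6,-9) at the stop. It can turn stiffly on its own axis.
Mind the look-alikes: they are no part of the job. What is meant by the idler is not purple, and is the smaller of those in its own colour.

How it is judged:
By the outcome, as a careful person would: the job done as asked, in the order asked, and still so for the second after the job is handed in, while the arm keeps its last pose, push and grip.
It also fails if it takes over 53 s, if anything falls off the work surface, if the arm or the gripper's body presses on something with over 40 N, if the wrist force passes 120 N, or if a joint passes its speed limit or range.

## Robot

A 6-joint arm with a two-finger parallel gripper is mounted at the origin on the work surface. World frame = base frame: x ahead of the robot, y to its left, z up, the work surface at z = 0. Lengths are in m, angles in rad, forces in N, time in s.
With the tool pointing down it reaches from about 0.35 to 0.975 m from the base axis. Payload 4.9 kg.
Tool frame: the origin (TCP) lies on the centre line of the jaws, within the pads' length; the fingertips stand manip.tip_reach ahead of it and the grasp point (between the pads) is the TCP (manip.tip_reach is the distance from the TCP to the fingertips, in m); z points along the fingers, y is the line along which they close (so a half turn about z gives the same grasp; the last joint's range is limited). The gripper opens to 85 mm and grips with 20 to 120 N. Pads are 22 mm wide; open, the fingers measure 114 mm over their backs; the gripper's body (76 mm by 85 mm) begins 54 mm behind the grasp point. The pads swing forward as they close: fully open they stand 13 mm farther back than shut.
Start: joints at [1.183, 0.053, 1.613, -0, 1.476, -0.119], TCP at [0.166, 0.603, 0.25] pointing down, gripper open.
Joint ranges: [-3.01, 3.01], [-1.01, 2.22], [0.06, 2.58], [-1.02, 4.17], [0.09, 2.62], [-3.14, 3.14]. Speed limits (rad/s): [2.57, 2.57, 3.14, 3.14, 3.14, 3.14].

## Interface

Orientations are given as a unit quaternion [w, x, y, z].
In Python, from plant import manip gives the robot as it stands. The module is installed in compiled form; this text tells all that it offers.
- The arm moves only by the tool move_arm, never from a script. Its argument "rows" is a list of rows, each a list of 7 numbers: the shift along the tool's x, y, z in cm, then the turn, a rotation vector about the tool's x, y, z in degrees, then the opening, from -1 (shut) to 1 (fully open). In form: [[tx, ty, tz, ax, ay, az, jaw], ...]. A call has 1 to 20 rows; each row shifts and turns the commanded pose from where the row before left it, along the tool's axes as they then stand; what a row does not reach is not made up. A row lasts 1/12 s, in which the tool goes at most 41.7 mm and 7.16 degrees, less where a joint would pass 70% of its speed; a pose out of reach is approached as far as the arm can. A call is refused whole if a number of a shift passes 4.17 or a number of a turn 7.16, either way. A call with a gripper value outside its range is refused whole. The fingers move at their own pace and stop on an object; the grip force is fixed at half the most. Time passes only in rows, so rows that do not move let the fingers close. It gives the time, the measured TCP pose, the force, the opening and the grip force at its end, in the units of the state.
- manip.state(): the state, without advancing time (a new reading comes with each control period).
- manip.grab_frame(name): name is "scene" or "top" or "wrist"; returns a dict with "img" (480x640x3 uint8, blue, green, red), "mtx" (3x3 intrinsics, pixels), "k1" (the pictures are not rectified: a ray, as slopes to the right and down, at radius r is drawn at 1 + k1 r^2 times it, then the intrinsics apply), "R" (3x3) and "t" (3): a world point X has camera coordinates R X + t. Camera axes: x right, y down, z forward; pixel columns grow to the right and rows downward; lengths in m; the calibration is good to about 2 mm. A picture is of the moment at which its call begins. There is no depth.
- manip.job_done(): hands the job in; it is judged then, once.
The state is a dict: "time": time; "joint_pos": joint angles; "joint_vel": joint speeds; "joint_efforts": joint torques, N m; "tool_pos": TCP position; "tool_rot": TCP orientation; "contact_force": force on the tool from outside, world axes, zero at the start; "ft_torque": the same for the moment, N m; "gripper_width": opening from 0.0 (shut) to 1.0 (fully open); "grasp_force": force on a finger pad.
Only numpy, scipy, OpenCV 4.12 (cv2) and the standard library are available. Lean on these libraries where they do the work, as an engineer would, in place of code of your own. Each camera call takes 0.05 s, during which the arm holds its last target. There are 200 camera calls.

## Working session

There is one attempt and no reset: what is moved stays moved. The work goes in short steps, Python scripts to look and compute and a tool call to move; the robot and the scene stay as the last step left them, time stands still between calls to the robot, and variables do not carry over. Pictures are saved under pics/ and viewed, at most 10 in all, crops included, and the job is handed in when it is done.

Besides the shell and the picture viewer there is one more tool, called after "Emit:" as a command line: name --pt "numbers of a row" for each row, then --argument value for the rest. move_arm: Moves the arm, as the interface text tells. Its arguments: {"type":"object","properties":{"rows":{"type":"array","items":{"type":"array","items":{"type":"number"}}}},"required":["rows"]}

```bash
mkdir -p pics; cat > h.py <<'E'
import numpy as np, cv2, pickle
from plant import manip
def grab(n,tag):
    f=manip.grab_frame(n); cv2.imwrite(f'pics/{tag}.png',f['img']); pickle.dump(f,open(f'pics/{tag}.pkl','wb')); return f
def load(tag): return pickle.load(open(f'pics/{tag}.pkl','rb'))
def ray(f,uv):
    d=np.array([f['k1'],0,0,0,0],float) if True else 0
    n=cv2.undistortPoints(np.array([[uv]],float),f['mtx'],np.array([f['k1'],0,0,0,0],float))[0,0]
    R=np.array(f['R']);o=-R.T@np.array(f['t']);v=R.T@np.array([n[0],n[1],1]);return o,v/np.linalg.norm(v)
def onz(f,uv,z):
    o,v=ray(f,uv);return o+v*(z-o[2])/v[2]
def tri(obs):
    A=np.zeros((3,3));b=np.zeros(3);L=[]
    for f,uv in obs:
        o,v=ray(f,uv);P=np.eye(3)-np.outer(v,v);A+=P;b+=P@o;L.append((o,P))
    X=np.linalg.solve(A,b);return X,[np.linalg.norm(P@(X-o)) for o,P in L]
def proj(f,X):
    R=np.array(f['R']);r=cv2.Rodrigues(R)[0]
    return cv2.projectPoints(np.array(X,float).reshape(-1,1,3),r,np.array(f['t'],float),f['mtx'],np.array([f['k1'],0,0,0,0],float))[0][:,0]
E
python3 - <<'E'
from h import *
for n in("scene","top"):
    f=grab(n,n+"0");print(n,f['k1'],-np.array(f['R']).T@f['t'])
print(manip.tip_reach,manip.state())
E
```

```text
scene -0.12190915444066311 [1.13633387 0.03029559 1.1066693 ]
top 0.008594550544485909 [0.30579057 0.0072085  1.01274632]
0.019 {'time': 0.1, 'joint_pos': array([ 1.18301224e+00,  5.32707127e-02,  1.61416437e+00,  2.09635395e-05,
        1.47602256e+00, -1.19046635e-01]), 'joint_vel': array([-0.00048721, -0.00081948, -0.00280637,  0.00013298,  0.00128086,
       -0.00057591]), 'joint_efforts': array([-1.49052667e-04, -3.94908607e+01, -3.71361423e+01, -1.54504914e-04,
        4.02199905e-03,  2.20261671e-05]), 'tool_pos': array([0.16576443, 0.60205997, 0.24919383]), 'tool_rot': array([-2.43888616e-04,  1.33965686e-01,  9.90985532e-01, -9.00099426e-04]), 'contact_force': array([-0.32470055,  0.05874989, -0.93042007]), 'ft_torque': array([-0.00761183,  0.04866794,  0.02282256]), 'grasp_force': 0.0, 'gripper_width': 0.9953982651168992}
```

View pics/top0.png

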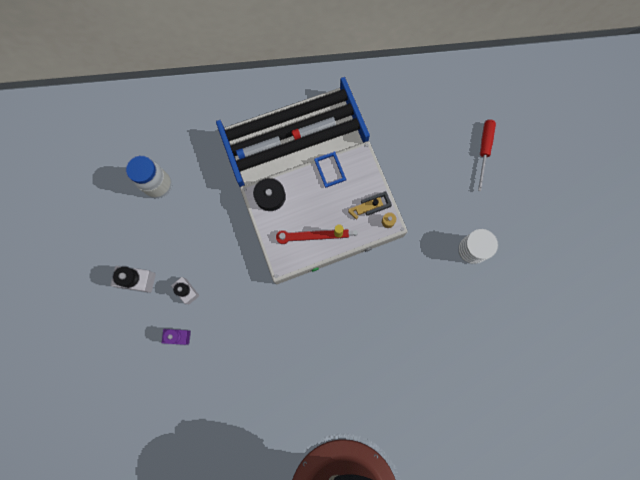

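View pics/scene0.png

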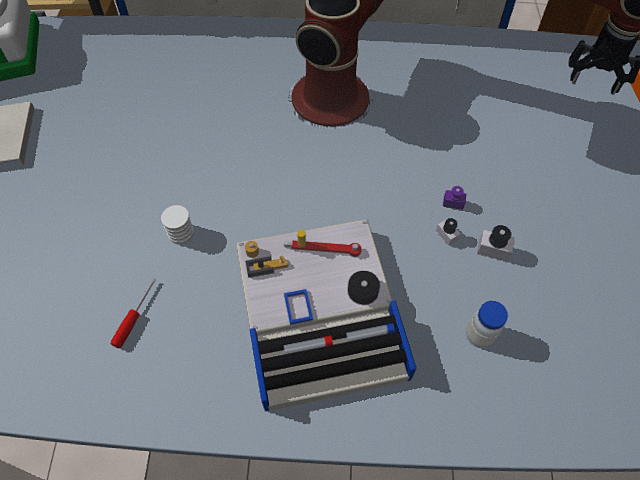

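The top view shows three things that could be the idler: the large aluminium block at (131,279), the small aluminium block at (183,291) and the purple block at (176,337). By the description I choose the small aluminium one, which is at (449,228) in the scene view. Next I take close crops to check it.

```bash
python3 - <<'E'
from h import *
T=load("top0")['img'];S=load("scene0")['img']
def c(i,x,y,w,h,k): return cv2.resize(i[y:y+h,x:x+w],None,fx=k,fy=k,interpolation=cv2.INTER_CUBIC)
# idler: 66x50 @6 -> 396x300 ; 
a=np.hstack([c(T,150,265,66,50,6),c(S,416,205,66,50,6)])
b=np.hstack([c(T,250,140,160,120,2.5),c(S,235,220,160,120,2.5)])
b2=b
b=b[:, :792]
cv2.imwrite('pics/crop1.png',np.vstack([a,b[:300]]))
t=load("top0");s=load("scene0")
print(tri([(t,(479,245)),(s,(176,212))]),"dishes top z.073?")
print(tri([(t,(182,289)),(s,(451,223))]),"idler roller top .055?")
print(tri([(t,(339,229)),(s,(301,232))]),"post top .110?")
E
```

```text
(array([ 0.45612284, -0.31980056,  0.08168176]), [np.float64(0.0016555205465297617), np.float64(0.0016555205465298346)]) dishes top z.073?
(array([0.42890442, 0.29158058, 0.0473402 ]), [np.float64(0.0030523959126538365), np.float64(0.0030523959126539844)]) idler roller top .055?
(array([ 0.50960222, -0.03946919,  0.10841634]), [np.float64(0.0009657122994664091), np.float64(0.0009657122994664002)]) post top .110?
```

View pics/crop1.png

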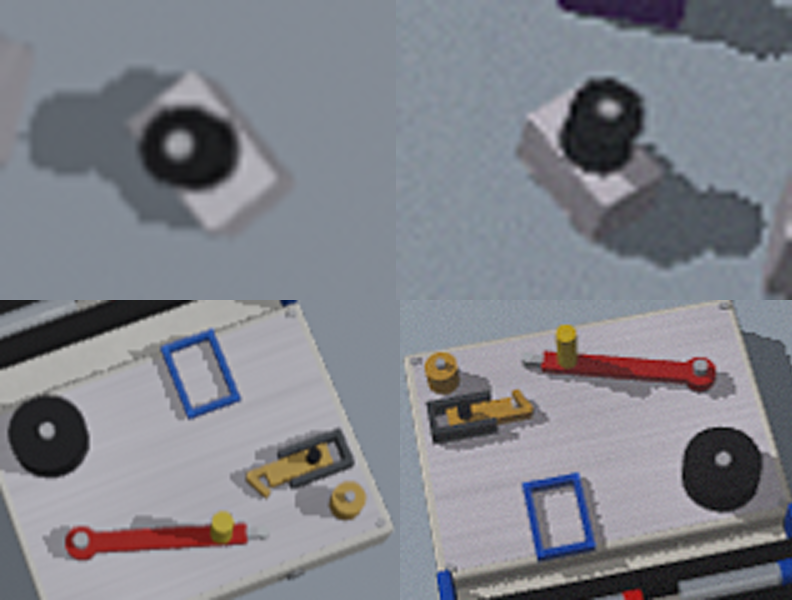

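The crop confirms it: the small block is aluminium, with a side ratio of about 50:30 and its roller up. The seat and post are clear in the lower crops. Next I fit the poses.

```bash
cat > m.py <<'E'
from h import *
from scipy.optimize import least_squares
t=load("top0");s=load("scene0")
ta=lambda x,y:(150+(x+.5)/6-.5,265+(y+.5)/6-.5); sa=lambda x,y:(416+(x-396+.5)/6-.5,205+(y+.5)/6-.5)
tb=lambda x,y:(250+(x+.5)/2.5-.5,140+(y-300+.5)/2.5-.5); sb=lambda x,y:(235+(x-400+.5)/2.5-.5,220+(y-300+.5)/2.5-.5)
P=[tri([(t,ta(*a)),(s,sa(*b))]) for a,b in [((193,70),(600,212)),((277,177),(530,118)),((222,233),(578,75)),((135,125),(662,160))]]
for p in P: print('idl',p[0].round(4),np.round(p[1][0],4))
p=np.array([q[0] for q in P]);print('centre',p.mean(0),[np.linalg.norm(p[i]-p[i-1]).round(4) for i in range(4)])
d=(p[1]-p[0]+p[2]-p[3])[:2];print('idler x yaw deg',np.degrees(np.arctan2(d[1],d[0])))
Q={}
for n,a,b in [('seat1',(163,350),(594,547)),('seat2',(212,332),(540,558)),('seat3',(240,400),(524,483)),('seat4',(190,417),(578,474)),('brass',(349,497),(441,367)),('black',(47,430),(723,459)),('pivot',(80,541),(703,367)),('post',(222,522),(567,332))]:
    X,e=tri([(t,tb(*a)),(s,sb(*b))]);Q[n]=X;print(n,X.round(4),round(e[0],4))
M={'brass':(-75,-118),'black':(65,95),'pivot':(-30,100),'post':(-64,-10)}
A=np.array([M[k] for k in M])/1e3;B=np.array([Q[k][:2] for k in M])
a0,b0=A.mean(0),B.mean(0);H=(A-a0).T@(B-b0);th=np.arctan2(H[0,1]-H[1,0],H[0,0]+H[1,1])
R=np.array([[np.cos(th),-np.sin(th)],[np.sin(th),np.cos(th)]]);o=b0-R@a0
print('mixer',o,np.degrees(th),'res',(B-(A@R.T+o)).round(4).tolist())
sc=np.mean([Q['seat%d'%i] for i in range(1,5)],0);print('seat',sc,'in mixer',R.T@(sc[:2]-o))
e=Q['seat1']+Q['seat2']-Q['seat3']-Q['seat4'];print('seat x yaw',np.degrees(np.arctan2(e[1],e[0])))
for k in range(4): print(np.linalg.norm(Q['seat%d'%(k+1)]-Q['seat%d'%((k+1)%4+1)]))
E
python3 m.py
```

```text
idl [0.4588 0.2945 0.0239] 0.0004
idl [0.4185 0.2682 0.0246] 0.0013
idl [0.4005 0.2869 0.029 ] 0.0016
idl [0.4402 0.3152 0.0326] 0.0021
centre [0.42951305 0.29119981 0.02752224] [np.float64(0.0291), np.float64(0.0481), np.float64(0.0263), np.float64(0.0489)]
idler x yaw deg -145.67965986554157
seat1 [ 0.68   -0.0061  0.0521] 0.0012
seat2 [ 0.6922 -0.0495  0.0524] 0.0015
seat3 [ 0.6273 -0.0673  0.0556] 0.0011
seat4 [ 0.6164 -0.0233  0.0554] 0.0012
brass [ 0.5297 -0.1463  0.0728] 0.0011
black [0.6085 0.0958 0.0801] 0.0009
pivot [0.5149 0.0775 0.0686] 0.0017
post [ 0.5107 -0.0385  0.1083] 0.0011
mixer [ 0.57046671 -0.01220028] 15.217134608538535 res [[0.0007, -0.0005], [0.0003, -0.0007], [-0.0003, 0.001], [-0.0006, 0.0002]]
seat [ 0.65394737 -0.03654737  0.05385982] in mixer [ 0.07416309 -0.04540525]
seat x yaw 15.270476684635085
0.04505337261896394
0.06735116903441488
0.04534843841837529
0.06594348746509038
```

Emit:
move_arm --pt "0 0 0 0 0 -7.1 1" --pt "0 0 0 0 0 -7.1 1" --pt "0 0 0 0 0 -7.1 1" --pt "0 0 0 0 0 -7.1 1" --pt "0 0 0 0 0 -7.1 1" --pt "0 0 0 0 0 -7.1 1" --pt "0 0 0 0 0 -7.1 1" --pt "-0.33 -3.12 0 0 0 0 1" --pt "-0.33 -3.12 0 0 0 0 1" --pt "-0.33 -3.12 0 0 0 0 1" --pt "-0.33 -3.12 0 0 0 0 1" --pt "-0.33 -3.12 0 0 0 0 1" --pt "-0.33 -3.12 0 0 0 0 1" --pt "-0.33 -3.12 0 0 0 0 1" --pt "-0.33 -3.12 0 0 0 0 1" --pt "-0.33 -3.12 0 0 0 0 1" --pt "-0.33 -3.12 0 0 0 0 1" --pt "-0.33 -3.12 0 0 0 0 1" --pt "-0.33 -3.12 0 0 0 0 1" --pt "-0.33 -3.12 0 0 0 0 1"

```text
time: 1.77
tool_pos: [0.4305, 0.2902, 0.2498]
tool_rot: [-0.0, -0.295, 0.956, -0.0]
contact_force: [0.2, 1.0, -0.6]
gripper_width: 1.002
grasp_force: 0.0
```

```bash
python3 - <<'E'
from h import *
f=grab("wrist","w1");print(-np.array(f['R']).T@f['t'],manip.state()['tool_pos'],f['k1'])
E
```

```text
[0.36618694 0.24741133 0.37363658] [0.43353476 0.28669116 0.24988123] -0.046754109479847886
```

View pics/w1.png

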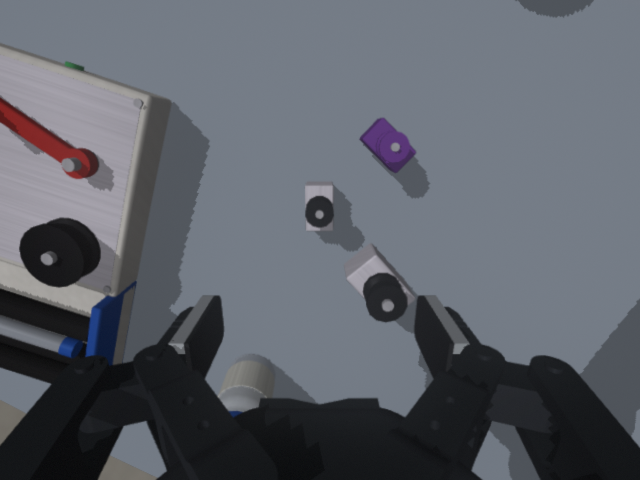

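Wrist view: the small block's roller is at (319,211) with its body at u 306–333, v 182–230. The large block is at (380,290) and the purple one at (388,147). I go lower for the second view.

Emit:
move_arm --pt "0 0 3 0 0 0 0.3" --pt "0 0 3 0 0 0 0.3" --pt "0 0 3 0 0 0 0.3" --pt "0 0 0 0 0 0 0.3" --pt "0 0 0 0 0 0 0.3" --pt "0 0 0 0 0 0 0.3"

```text
time: 2.32
tool_pos: [0.4306, 0.2921, 0.1618]
tool_rot: [0.001, -0.295, 0.956, 0.0]
contact_force: [-0.5, -0.7, 0.7]
gripper_width: 0.651
grasp_force: 0.0
```

```bash
python3 - <<'E'
from h import *
f=grab("wrist","w2");st=manip.state();print(st['tool_pos'],st['gripper_width'])
g=load("w1")
# predicted idler box top corners
c=np.array([.4295,.2912]);y=np.radians(34.3);ex=np.array([np.cos(y),np.sin(y)]);ey=np.array([-ex[1],ex[0]])
pts=[np.r_[c+a*.025*ex+b*.015*ey,.03] for a,b in[(1,1),(1,-1),(-1,-1),(-1,1)]]+[np.r_[c,.055]]
for F in(g,f):print(proj(F,pts).round(1).tolist())
u,v=proj(f,pts)[:4].mean(0).astype(int);print(u,v)
A=cv2.resize(g['img'][165:245,280:360],None,fx=5,fy=5,interpolation=cv2.INTER_CUBIC)
x0,y0=u-80,max(v-80,0);print('org',x0,y0)
B=cv2.resize(f['img'][y0:y0+160,x0:x0+160],None,fx=2.5,fy=2.5,interpolation=cv2.INTER_CUBIC)
cv2.imwrite('pics/crop2.png',np.hstack([A,B]))
E
```

```text
[0.43108838 0.29241219 0.16270037] 0.651939968646842
[[333.0, 229.1], [305.1, 229.1], [304.5, 182.6], [333.6, 182.6], [319.1, 211.9]]
[[335.6, 257.9], [299.2, 257.9], [298.0, 197.9], [336.6, 197.9], [317.2, 238.5]]
317 227
org 237 147
```

View pics/crop2.png

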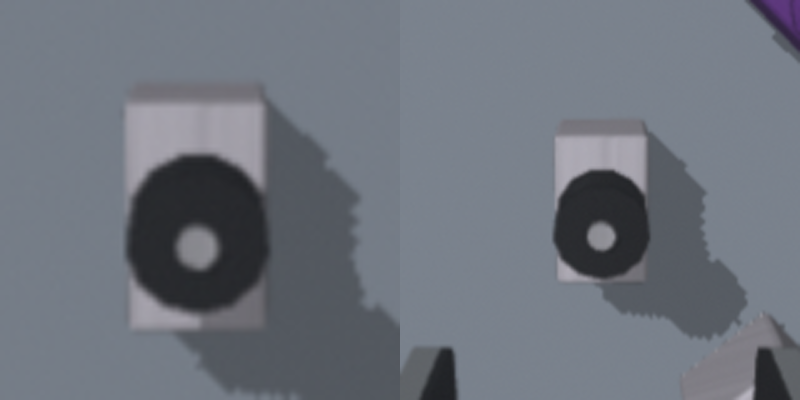

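Both crops show the block's top face cleanly and square to the tool. The corners are at A (125,102)–(266,327) and B (156,136)–(246,280). The large block's corner is at B (365,315).

```bash
python3 - <<'E'
from h import *
g=load("w1");f=load("w2")
a=[(125,102),(267,100),(266,327),(130,328),(196,247)];b=[(156,136),(247,136),(246,280),(158,281),(201,236)]
P=[]
for p,q in zip(a,b):
    X,e=tri([(g,(280+(p[0]+.5)/5-.5,165+(p[1]+.5)/5-.5)),(f,(237+(q[0]+.5)/2.5-.5,147+(q[1]+.5)/2.5-.5))])
    P.append(X);print(X.round(4),round(e[0],4))
P=np.array(P);c=P[:4].mean(0);d=P[2]+P[3]-P[0]-P[1];th=np.arctan2(d[1],d[0])
print('c',c,np.degrees(th),[np.linalg.norm(P[i]-P[(i+1)%4]).round(4) for i in range(4)])
C=np.array([onz(f,(237+(q[0]+.5)/2.5-.5,147+(q[1]+.5)/2.5-.5),.03) for q in b[:4]]);print('on z=.03',C.mean(0),[np.linalg.norm(C[i]-C[(i+1)%4]).round(4) for i in range(4)])
d=C[2]+C[3]-C[0]-C[1];print(np.degrees(np.arctan2(d[1],d[0])))
from scipy.spatial.transform import Rotation as R
st=manip.state();q=st['tool_rot'];M=R.from_quat(np.r_[q[1:],q[0]]).as_matrix()
print('tool-frame delta to centre',M.T@(C.mean(0)-st['tool_pos']), 'big corner', M.T@(onz(f,(237+365/2.5,147+315/2.5),.03)-C.mean(0)),'tool y yaw',np.degrees(np.arctan2(M[1,1],M[0,1])),'z',M[:,2])
E
```

```text
[0.4198 0.2667 0.0264] 0.0004
[0.4017 0.2891 0.0381] 0.0001
[0.4434 0.3186 0.027 ] 0.0001
[0.4598 0.2942 0.0284] 0.0
[0.4317 0.2925 0.0533] 0.0001
c [0.43117376 0.29215591 0.02995735] 34.952212025580465 [np.float64(0.031), np.float64(0.0523), np.float64(0.0294), np.float64(0.0486)]
on z=.03 [0.43091432 0.29219695 0.03      ] [np.float64(0.0284), np.float64(0.0482), np.float64(0.029), np.float64(0.0486)]
34.40822376897819
tool-frame delta to centre [ 7.34643086e-04 -8.89261024e-06  1.32698628e-01] big corner [-0.03692017  0.05480228  0.00010142] tool y yaw 124.31675376542418 z [ 0.00322301  0.00155444 -0.9999936 ]
```

Emit:
move_arm --pt "0.07 0 3 0 0 0 0.3" --pt "0 0 3 0 0 0 0.3" --pt "0 0 3 0 0 0 0.3" --pt "0 0 2 0 0 0 0.3" --pt "0 0 1.2 0 0 0 0.3" --pt "0 0 0.9 0 0 0 0.3" --pt "0 0 0 0 0 0 0.3" --pt "0 0 0 0 0 0 0.3" --pt "0 0 0 0 0 0 -1" --pt "0 0 0 0 0 0 -1" --pt "0 0 0 0 0 0 -1" --pt "0 0 0 0 0 0 -1" --pt "0 0 0 0 0 0 -1" --pt "0 0 0 0 0 0 -1"

```text
time: 3.53
tool_pos: [0.4309, 0.292, 0.0314]
tool_rot: [0.002, -0.295, 0.956, 0.0]
contact_force: [-0.4, -0.3, 5.7]
gripper_width: 0.334
grasp_force: 61.8
```

Emit:
move_arm --pt "0 0 -1 0 0 0 -1" --pt "0 0 -2 0 0 0 -1" --pt "0 0 -3 0 0 0 -1" --pt "0 0 -3 0 0 0 -1" --pt "0 0 -3 0 0 0 -1" --pt "0 0 -3 0 0 0 -1" --pt "0 0 0 0 0 6.35 -1" --pt "0 0 0 0 0 6.35 -1" --pt "0 0 0 0 0 6.35 -1" --pt "-1 -3 0 0 0 0 -1" --pt "-1 -3 0 0 0 0 -1" --pt "-1 -3 0 0 0 0 -1" --pt "-1 -3 0 0 0 0 -1" --pt "-1 -3 0 0 0 0 -1" --pt "-1 -3 0 0 0 0 -1" --pt "-1 -3 0 0 0 0 -1" --pt "-1 -3 0 0 0 0 -1" --pt "-1 -3 0 0 0 0 -1" --pt "-1 -3 0 0 0 0 -1" --pt "-1 -3 0 0 0 0 -1"

```text
time: 5.2
tool_pos: [0.6224, 0.0004, 0.1792]
tool_rot: [-0.001, -0.133, 0.991, 0.0]
contact_force: [0.4, 1.1, -1.9]
gripper_width: 0.336
grasp_force: 60.9
```

Emit:
move_arm --pt "-1 -3 0 0 0 0 -1" --pt "-0.8 -1.6 0 0 0 0 -1" --pt "0 0 0 0 0 0 -1" --pt "0 0 0 0 0 0 -1" --pt "0 0 0 0 0 0 -1" --pt "0 0 0 0 0 0 -1"

```text
time: 5.7
tool_pos: [0.651, -0.0368, 0.1791]
tool_rot: [-0.0, -0.133, 0.991, 0.0]
contact_force: [0.4, 0.3, -2.2]
gripper_width: 0.336
grasp_force: 60.8
```

```bash
python3 - <<'E'
from h import *
f=grab("wrist","w3");st=manip.state();print(st['tool_pos'],st['gripper_width'],st['tool_rot'])
E
```

```text
[ 0.65106114 -0.03672608  0.17919206] 0.33756939971685346 [-3.14169485e-04 -1.33303694e-01  9.91075167e-01  2.01394131e-04]
```

View pics/w3.png

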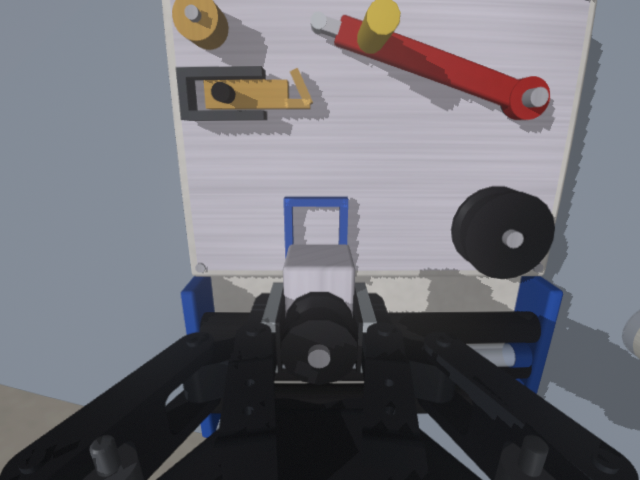

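The wrist view shows the block held square. The seat rim's near corners are at (285,198) and (348,198), and the far half is hidden. I compute the offset from the near rim.

```bash
python3 - <<'E'
from h import *
from scipy.spatial.transform import Rotation as R
f=load("w3");st=manip.state();q=st['tool_rot'];M=R.from_quat(np.r_[q[1:],q[0]]).as_matrix()
I=f['img'].astype(int);m=(I[:,:,0]>I[:,:,2]+60)
for v in range(194,216,2):
    c=np.where(m[v,270:365])[0]+270;print(v,c.min() if len(c) else 0,c.max() if len(c) else 0,len(c))
c=[np.where(m[180:260,u])[0]+180 for u in (305,317,330)];print([(x.min(),x.max()) for x in c if len(x)])
L=lambda u,v,z:(M.T@(onz(f,(u,v),z)-st['tool_pos'])*1000).round(1)
for u,v in((284.5,196.7),(348.5,196.7),(316.5,196.7)):print(L(u,v,.06))
# blocks predicted corners when centred on TCP (top .03 above bottom; TCP .0314)
B=[st['tool_pos']+M@np.array([x,y,.0014]) for x,y in((.025,.015),(.025,-.015))]
print(proj(f,B))
# Mixer estimates
ex=np.array([np.cos(np.radians(15.27)),np.sin(np.radians(15.27))])
print('seat from global, tool mm',(M.T@(np.array([.6539,-.0365,.05])-st['tool_pos'])*1000).round(1),'yaw y',np.degrees(np.arctan2(M[1,1],M[0,1])))
cv2.imwrite('pics/crop3.png',cv2.resize(f['img'][185:295,265:375],None,fx=5,fy=5,interpolation=cv2.INTER_CUBIC))
E
```

```text
194 0 0 0
196 0 0 0
198 285 346 62
200 284 347 64
202 284 347 64
204 284 347 64
206 284 347 41
208 284 347 16
210 284 347 16
212 284 347 16
214 284 347 16
[(np.int64(198), np.int64(205)), (np.int64(198), np.int64(206)), (np.int64(198), np.int64(206))]
[ 30.4 -24.4 119.2]
[ 30.4  22.9 119.2]
[ 30.4  -0.7 119.2]
[[353.72942096 265.66986135]
 [279.77774612 265.72608971]]
seat from global, tool mm [ -2.9  -0.6 129.2] yaw y 105.32107747385452
```

View pics/crop3.png

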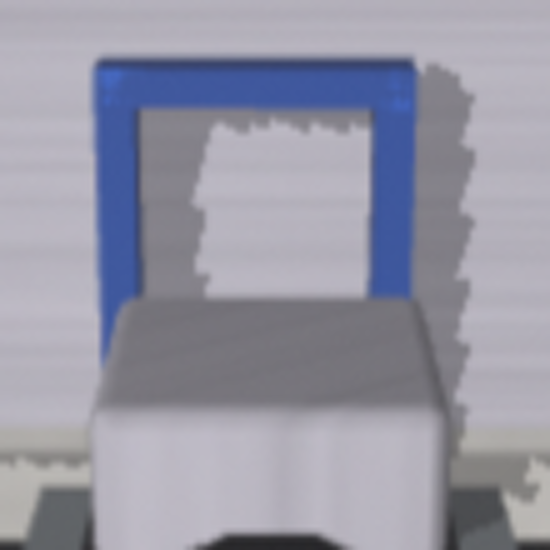

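Emit:
move_arm --pt "2 0 0 0 0 0 -1" --pt "2 0 0 0 0 0 -1" --pt "2 0 0 0 0 0 -1" --pt "0 0 0 0 0 0 -1" --pt "0 0 0 0 0 0 -1" --pt "0 0 0 0 0 0 -1"

```text
time: 6.25
tool_pos: [0.5942, -0.053, 0.1798]
tool_rot: [0.001, -0.133, 0.991, -0.0]
contact_force: [-0.4, -0.0, -1.7]
gripper_width: 0.334
grasp_force: 60.9
```

```bash
python3 - <<'E'
from h import *
from scipy.spatial.transform import Rotation as R
f=grab("wrist","w4");st=manip.state();q=st['tool_rot'];M=R.from_quat(np.r_[q[1:],q[0]]).as_matrix()
print(st['tool_pos'])
x=np.array([.6539,-.0365,.05]);u,v=proj(f,x)[0];print(u,v)
u0,v0=int(u)-50,max(0,int(v)-50);print('org',u0,v0)
cv2.imwrite('pics/crop4.png',cv2.resize(f['img'][v0:v0+100,u0:u0+100],None,fx=6,fy=6,interpolation=cv2.INTER_CUBIC))
E
```

```text
[ 0.59444939 -0.05313533  0.17975906]
317.9596429817665 301.01099817471095
org 267 251
```

View pics/crop4.png

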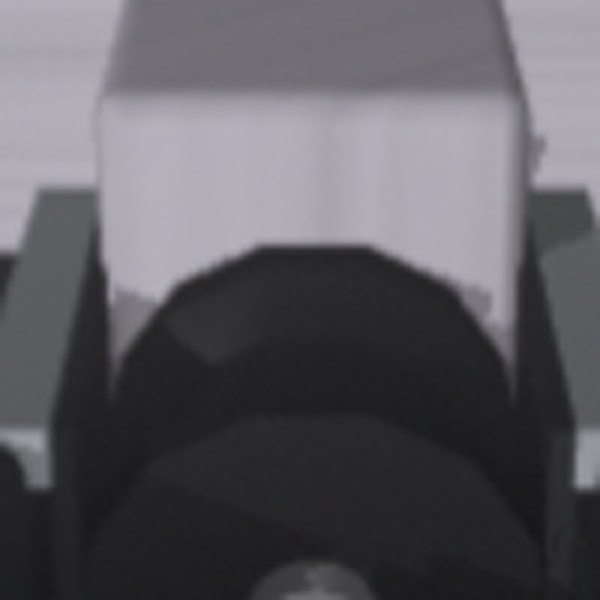

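This crop shows only the held block, because moving back hid the seat. I move forward instead and segment the blue rim numerically.

Emit:
move_arm --pt "-2.5 0 0 0 0 0 -1" --pt "-2.5 0 0 0 0 0 -1" --pt "-2.5 0 0 0 0 0 -1" --pt "-2.5 0 0 0 0 0 -1" --pt "0 0 0 0 0 0 -1" --pt "0 0 0 0 0 0 -1" --pt "0 0 0 0 0 0 -1" --pt "0 0 0 0 0 0 -1"

```text
time: 6.97
tool_pos: [0.6898, -0.0273, 0.1791]
tool_rot: [-0.0, -0.133, 0.991, 0.0]
contact_force: [0.9, 0.1, -0.6]
gripper_width: 0.335
grasp_force: 60.9
```

```bash
cat > seat.py <<'E'
from h import *
from scipy.spatial.transform import Rotation as R
from scipy.optimize import minimize
f=grab("wrist","w5");st=manip.state();q=st['tool_rot'];M=R.from_quat(np.r_[q[1:],q[0]]).as_matrix()
print(st['tool_pos'],'tool y yaw',np.degrees(np.arctan2(M[1,1],M[0,1])))
I=f['img'].astype(int);m=((I[:,:,0]>I[:,:,2]+50)).astype(np.uint8)
n,l,s,c=cv2.connectedComponentsWithStats(m)
u,v=proj(f,[.6539,-.0365,.06])[0]
k=min((i for i in range(1,n) if s[i,4]>80),key=lambda i:np.hypot(*(c[i]-(u,v))));print('pred',u,v,'comp',s[k],c[k])
h=cv2.convexHull(np.argwhere(l==k)[:,::-1].astype(np.int32)).astype(int)
mask=cv2.resize((l==k).astype(np.float32),None,fx=1,fy=1)
# interior hole = inner opening at rim top: fit model rectangle (rim top ring) by IoU
def model(p):
    cx,cy,th,z=p[0],p[1],p[2],.06
    ex=np.array([np.cos(th),np.sin(th)]);ey=np.array([-ex[1],ex[0]])
    g=lambda a,b,zz:proj(f,[np.r_[np.array([cx,cy])+i*a*ex+j*b*ey,zz] for i,j in((1,1),(1,-1),(-1,-1),(-1,1))])
    im=np.zeros((480,640),np.uint8);Q=lambda P:(P*16).round().astype(np.int32)
    S=8;u0,v0=int(u)-60,int(v)-60
    im=np.zeros((120*4,120*4),np.uint8);T=lambda P:((((P-[u0,v0])+.5)*4-.5)*16).round().astype(np.int32)
    for zz in(.05,.06):cv2.fillConvexPoly(im,cv2.convexHull(T(g(.034,.024,zz))),255,shift=4)
    # outer walls hull
    cv2.fillConvexPoly(im,cv2.convexHull(np.vstack([T(g(.034,.024,.05)),T(g(.034,.024,.06))])),255,shift=4)
    A=np.zeros_like(im);cv2.fillConvexPoly(A,T(g(.028,.018,.06)),255,shift=4)
    B=np.zeros_like(im);cv2.fillConvexPoly(B,T(g(.028,.018,.05)),255,shift=4)
    im[(A>0)&(B>0)]=0
    return cv2.resize(im,(120,120),interpolation=cv2.INTER_AREA)/255.,(u0,v0)
def cost(p):
    im,(u0,v0)=model(p);return np.abs(im-(l==k)[v0:v0+120,u0:u0+120]).sum()
best=min((minimize(cost,[.6539+a,-.0365+b,np.radians(15.3)],method='Nelder-Mead',options=dict(initial_simplex=np.array([[.6539+a,-.0365+b,.267],[.6539+a+.003,-.0365+b,.267],[.6539+a,-.0365+b+.003,.267],[.6539+a,-.0365+b,.30]]),xatol=1e-5,fatol=.05)) for a in(-.002,.002) for b in(-.002,.002)),key=lambda r:r.fun)
print(best.x,np.degrees(best.x[2]),best.fun,(l==k).sum())
print('tool delta mm',(M.T@(np.r_[best.x[:2],.05]-st['tool_pos'])*1000).round(2))
im,(u0,v0)=model(best.x)
o=f['img'][v0:v0+120,u0:u0+120].copy();o=cv2.resize(o,None,fx=5,fy=5,interpolation=cv2.INTER_CUBIC)
cn,_=cv2.findContours((cv2.resize(im,None,fx=5,fy=5)>.5).astype(np.uint8),cv2.RETR_LIST,cv2.CHAIN_APPROX_NONE);cv2.drawContours(o,cn,-1,(0,255,0),1);cv2.imwrite('pics/fit.png',o)
E
python3 seat.py
```

```text
[ 0.68978977 -0.02743537  0.1792774 ] tool y yaw 105.2381965371807
pred 318.2717135371919 187.64231199528285 comp [ 283  143   69   92 2473] [317.22968055 188.12090578]
[ 0.65637231 -0.03679795  0.26545718] 15.20957623339828 194.0078431372549 2473
tool delta mm [ 34.65  -0.26 129.29]
```

View pics/fit.png

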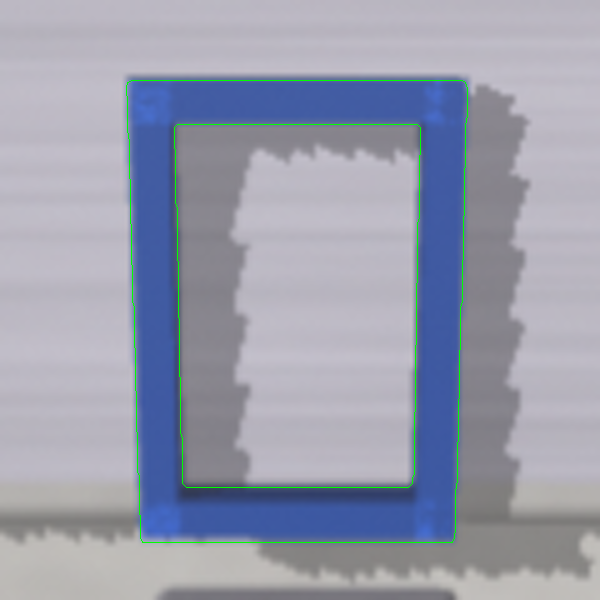

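The fit is tight, and it agrees with the w3 estimate. Now I lower the block to the rim and check.

Emit:
move_arm --pt "1.7 0 0 0 0 0 -1" --pt "1.7 -0.02 0 0 0 0 -1" --pt "0 0 2 0 0 0 -1" --pt "0 0 2 0 0 0 -1" --pt "0 0 2 0 0 0 -1" --pt "0 0 1.5 0 0 0 -1" --pt "0 0 0 0 0 0 -1" --pt "0 0 0 0 0 0 -1" --pt "0 0 0 0 0 0 -1"

```text
time: 7.77
tool_pos: [0.6583, -0.0367, 0.1057]
tool_rot: [0.001, -0.133, 0.991, -0.0]
contact_force: [0.5, -0.3, -1.0]
gripper_width: 0.335
grasp_force: 60.8
```

Emit:
move_arm --pt "0 0 0.5 0 0 0 -1" --pt "0 0 0.5 0 0 0 -1" --pt "0 0 0.5 0 0 0 -1" --pt "0 0 0 0 0 0 -1" --pt "0 0 0 0 0 0 -1"

```text
time: 8.18
tool_pos: [0.6572, -0.0363, 0.0886]
tool_rot: [-0.001, -0.133, 0.991, 0.0]
contact_force: [1.1, 0.1, -3.3]
gripper_width: 0.336
grasp_force: 60.9
```

Emit:
move_arm --pt "0.05 0 0.3 0 0 0 -1" --pt "0.05 0 0.3 0 0 0 -1" --pt "0 0 0.15 0 0 0 -1" --pt "0 0 0 0 0 0 -1" --pt "0 0 0 0 0 0 -1" --pt "0 0 0 0 0 0 -1"

```text
time: 8.68
tool_pos: [0.6567, -0.0367, 0.0818]
tool_rot: [0.0, -0.133, 0.991, -0.0]
contact_force: [-0.8, -0.3, -1.5]
gripper_width: 0.336
grasp_force: 61.0
```

Emit:
move_arm --pt "0 0 0.1 0 0 0 -1" --pt "0 0 0.1 0 0 0 -1" --pt "0 0 0 0 0 0 -1" --pt "0 0 0 0 0 0 -1"

```text
time: 9.02
tool_pos: [0.6569, -0.0367, 0.0814]
tool_rot: [0.0, -0.133, 0.991, -0.0]
contact_force: [-5.1, 0.4, 6.1]
gripper_width: 0.335
grasp_force: 61.8
```

Emit:
move_arm --pt "0 0 0 0 0 0 0.2" --pt "0 0 0 0 0 0 0.2" --pt "0 0 0 0 0 0 0.2" --pt "0 0 0 0 0 0 0.2" --pt "0 0 0 0 0 0 0.2" --pt "0 0 -1 0 0 0 0.2" --pt "0 0 -2 0 0 0 0.2" --pt "0 0 -3 0 0 0 0.2" --pt "0 0 -3 0 0 0 0.2" --pt "0 0 -1 0 0 0 0.2" --pt "-2 0 0 0 0 0 0.2" --pt "-2 0 0 0 0 0 0.2" --pt "0 0 0 0 0 0 0.2" --pt "0 0 0 0 0 0 0.2" --pt "0 0 0 0 0 0 0.2"

```text
time: 10.27
tool_pos: [0.6947, -0.0262, 0.1792]
tool_rot: [-0.001, -0.133, 0.991, 0.0]
contact_force: [0.6, 0.4, -0.2]
gripper_width: 0.601
grasp_force: 0.0
```

```bash
python3 - <<'E'
from h import *
f=grab("wrist","w6");s=grab("scene","s6");st=manip.state();print(st['tool_pos'],st['gripper_width'])
u,v=proj(f,[.6569,-.0367,.06])[0].astype(int);a,b=proj(s,[.6569,-.0367,.06])[0].astype(int);print(u,v,a,b)
v0=max(0,v-60);A=cv2.resize(f['img'][v0:v0+120,u-50:u+50],(400,480),interpolation=cv2.INTER_CUBIC)
B=cv2.resize(s['img'][b-36:b+36,a-30:a+30],(400,480),interpolation=cv2.INTER_CUBIC)
print('org',u-50,v0,'x4',a-30,b-36,'x6.67')
cv2.imwrite('pics/crop6.png',np.hstack([A,B]))
E
```

```text
[ 0.69450458 -0.02633247  0.17932956] 0.6000345787954624
317 184 297 305
org 267 124 x4 267 269 x6.67
```

View pics/crop6.png

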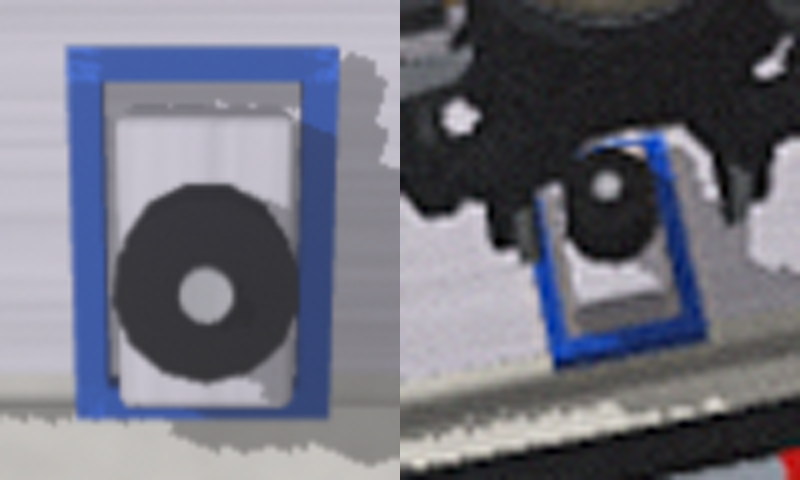

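The block sits within the rim, upright and released. The wrist crop shows its top face inside the inner rim from (115,115) to (295,405), and the contact height of 81.4 mm equals the pick height plus 50 mm, so it is home. Next is the post.

Emit:
move_arm --pt "0 0 0 0 0 6.92 0.2" --pt "0 0 0 0 0 6.92 0.2" --pt "0 0 0 0 0 6.92 0.2" --pt "0 0 0 0 0 6.92 0.2" --pt "0 0 0 0 0 6.92 0.2" --pt "0 0 0 0 0 6.92 0.2" --pt "0 0 0 0 0 6.92 0.2" --pt "0 0 0 0 0 6.92 0.2" --pt "0 0 0 0 0 6.92 0.2" --pt "0 0 0 0 0 6.92 0.2" --pt "0 0 0 0 0 6.92 0.2" --pt "0 0 0 0 0 6.92 0.2" --pt "0 0 0 0 0 6.92 0.2" --pt "0.51 -2.55 0 0 0 0 0.2" --pt "0.51 -2.55 0 0 0 0 0.2" --pt "0.51 -2.55 0 0 0 0 0.2" --pt "0.51 -2.55 0 0 0 0 0.2" --pt "0.51 -2.55 0 0 0 0 0.2" --pt "0.51 -2.55 0 0 0 0 0.2" --pt "0.51 -2.55 0 0 0 0 0.2"

```text
time: 12.03
tool_pos: [0.5118, -0.0389, 0.1795]
tool_rot: [-0.0, 0.607, 0.795, -0.0]
contact_force: [0.4, -0.4, -0.1]
gripper_width: 0.6
grasp_force: 0.0
```

Emit:
move_arm --pt "0 0 0 0 0 0 0.2" --pt "0 0 0 0 0 0 0.2" --pt "0 0 0 0 0 0 0.2" --pt "0 0 0 0 0 0 0.2"

```text
time: 12.37
tool_pos: [0.5145, -0.039, 0.1803]
tool_rot: [0.0, 0.607, 0.795, 0.0]
contact_force: [0.5, -0.7, 0.5]
gripper_width: 0.593
grasp_force: 0.0
```

```bash
python3 - <<'E'
from h import *
from scipy.spatial.transform import Rotation as R
f=grab("wrist","w7");t=grab("top","t7");st=manip.state();q=st['tool_rot'];M=R.from_quat(np.r_[q[1:],q[0]]).as_matrix()
print(st['tool_pos'],'y yaw',np.degrees(np.arctan2(M[1,1],M[0,1])))
hsv=cv2.cvtColor(f['img'],cv2.COLOR_BGR2HSV);m=cv2.inRange(hsv,(24,150,80),(34,255,255))
n,l,s,c=cv2.connectedComponentsWithStats(m);print([(s[i].tolist(),c[i].round()) for i in range(1,n) if s[i,4]>60])
print('pred top/foot',proj(f,[[.5125,-.038,.11],[.5125,-.038,.065]]))
print('tool delta',(M.T@(np.array([.5125,-.038,.11])-st['tool_pos'])*1000).round(1))
E
```

```text
[ 0.51447713 -0.03889592  0.18004713] y yaw 15.29654398244719
[]
pred top/foot [[316.37641134 258.32836545]
 [316.6520144  236.33888282]]
tool delta [ 1.4 -1.7 70. ]
```

```bash
python3 - <<'E'
from h import *
f=load("w7");h=cv2.cvtColor(f['img'],cv2.COLOR_BGR2HSV)
print(h[258,316],h[245,316],h[270,316])
m=((h[...,0]>18)&(h[...,0]<36)&(h[...,1]>120)&(h[...,2]>50)).astype(np.uint8)
n,l,s,c=cv2.connectedComponentsWithStats(m);print([(s[i].tolist(),c[i].round()) for i in range(1,n) if s[i,4]>60])
for z,p in((.11,258.3),): 
    for v in range(225,300,8): print(v,h[v,300:336:6].tolist())
E
```

```text
[ 24 148 162] [ 22 106  82] [ 24 150 165]
[([303, 247, 26, 26, 544], array([316., 259.])), ([339, 284, 29, 75, 1149], array([356., 317.])), ([288, 353, 31, 27, 531], array([303., 365.]))]
225 [[135, 12, 165], [133, 14, 162], [179, 134, 97], [179, 133, 96], [0, 133, 98], [179, 138, 98]]
233 [[130, 14, 166], [8, 116, 99], [23, 103, 82], [22, 106, 82], [22, 109, 84], [177, 60, 93]]
241 [[132, 15, 167], [22, 106, 84], [22, 106, 82], [23, 106, 82], [22, 106, 84], [131, 13, 160]]
249 [[176, 56, 113], [22, 108, 85], [24, 146, 159], [24, 146, 157], [23, 116, 90], [144, 8, 151]]
257 [[0, 154, 131], [24, 148, 164], [24, 149, 163], [24, 149, 161], [24, 148, 162], [0, 8, 152]]
265 [[128, 13, 163], [24, 147, 166], [23, 147, 166], [24, 149, 164], [24, 149, 163], [135, 10, 157]]
273 [[120, 8, 134], [120, 10, 133], [20, 42, 164], [21, 61, 162], [131, 13, 162], [131, 13, 162]]
281 [[111, 11, 159], [111, 11, 158], [130, 14, 164], [128, 13, 163], [130, 14, 163], [133, 14, 163]]
289 [[131, 12, 167], [132, 15, 165], [133, 14, 164], [133, 14, 163], [128, 13, 163], [128, 13, 163]]
297 [[133, 14, 167], [133, 14, 164], [133, 14, 164], [131, 13, 163], [131, 13, 163], [135, 13, 163]]
```

The post's top is found at (316,259), against (316,258) predicted. I descend over it and grip.

Emit:
move_arm --pt "0.1 -0.17 2 0 0 0 0.2" --pt "0 0 2 0 0 0 0.2" --pt "0 0 2 0 0 0 0.2" --pt "0 0 1.8 0 0 0 0.2" --pt "0 0 1 0 0 0 0.2" --pt "0 0 0 0 0 0 0.2" --pt "0 0 0 0 0 0 0.2" --pt "0 0 0 0 0 0 0.2" --pt "0 0 0 0 0 0 -1" --pt "0 0 0 0 0 0 -1" --pt "0 0 0 0 0 0 -1" --pt "0 0 0 0 0 0 -1" --pt "0 0 0 0 0 0 -1" --pt "0 0 0 0 0 0 -1"

```text
time: 13.63
tool_pos: [0.5125, -0.0385, 0.0929]
tool_rot: [0.001, 0.607, 0.795, 0.0]
contact_force: [-0.9, 0.0, 5.8]
gripper_width: 0.195
grasp_force: 58.5
```

Emit:
move_arm --pt "-0.1 0.35 0 0 0 0 -1" --pt "-0.1 0.35 0 0 0 0 -1" --pt "-0.1 0.35 0 0 0 0 -1" --pt "-0.05 0.35 0 0 0 0 -1" --pt "-0.05 0.35 0 0 0 0 -1" --pt "-0.05 0.35 0 0 0 0 -1" --pt "-0.05 0.35 0 0 0 0 -1" --pt "0 0.35 0 0 0 0 -1" --pt "0 0 0 0 0 0 -1" --pt "0 0 0 0 0 0 -1"

```text
time: 14.47
tool_pos: [0.5394, -0.0363, 0.0928]
tool_rot: [-0.001, 0.607, 0.795, -0.001]
contact_force: [-6.8, -1.8, 10.3]
gripper_width: 0.197
grasp_force: 59.2
```

Emit:
move_arm --pt "0 0.35 0 0 0 0 -1" --pt "0 0.35 0 0 0 0 -1" --pt "0 0.35 0 0 0 0 -1" --pt "0.03 0.35 0 0 0 0 -1" --pt "0.03 0.35 0 0 0 0 -1" --pt "0.05 0.35 0 0 0 0 -1" --pt "0.05 0.35 0 0 0 0 -1" --pt "0.05 0.35 0 0 0 0 -1" --pt "0.05 0.35 0 0 0 0 -1" --pt "0 0 0 0 0 0 -1" --pt "0 0 0 0 0 0 -1" --pt "0 0 0 0 0 0 -1" --pt "0 0 0 0 0 0 -1"

```text
time: 15.55
tool_pos: [0.5688, -0.0261, 0.0928]
tool_rot: [-0.001, 0.607, 0.795, -0.002]
contact_force: [-7.4, -3.0, 10.3]
gripper_width: 0.193
grasp_force: 59.1
```

```bash
python3 - <<'E'
from h import *
f=grab("wrist","w8");st=manip.state();p=st['tool_pos'];print(p,st['contact_force'],st['ft_torque'],st['grasp_force'],st['gripper_width'])
a=np.radians(15.25);R=np.array([[np.cos(a),-np.sin(a)],[np.sin(a),np.cos(a)]])
d=R.T@(p[:2]-[.5125,-.0385])*1000;print('moved mixer mm',d)
v=np.array([-64,-10])+d-[-30,100];print('theta',np.arctan2(v[1],v[0])-np.arctan2(-110,-34),np.linalg.norm(v))
# where does image say the red bar is: red pixel centreline
s=grab("scene","s8");
for n,F in(('scene',s),('top',grab("top","t8"))):
    h=cv2.cvtColor(F['img'],cv2.COLOR_BGR2HSV);m=(((h[...,0]<6)|(h[...,0]>174))&(h[...,1]>150)&(h[...,2]>60)).astype(np.uint8)
    k,l,S,c=cv2.connectedComponentsWithStats(m)
    for i in range(1,k):
        if S[i,4]>30: print(n,S[i],[ (onz(F,q,.063)[:2]).round(4).tolist() for q in [tuple(c[i])]])
E
```

```text
[ 0.56877302 -0.02604002  0.0927984 ] [-8.05261674 -4.46411699 10.84053076] [-0.57646989  1.25090248 -0.02862961] 59.090489745140076 0.19671180171117017
moved mixer mm [57.568856   -2.78032894]
theta 0.5057913404533518 115.21672435009692
scene [297   0   7  20  34] [[-0.3031, -0.1037]]
scene [301   0  23  82 605] [[-0.192, -0.0624]]
scene [324   0  30  57 598] [[-0.2431, 0.0095]]
scene [367   7  18  32 270] [[-0.265, 0.1245]]
scene [391  15  10  14  49] [[-0.253, 0.1781]]
scene [389  31  13  11  52] [[-0.1964, 0.1795]]
scene [402  35  18  10  51] [[-0.1845, 0.2201]]
scene [315 243  46  24 341] [[0.5354, 0.0409]]
scene [296 266   8   9  42] [[0.5755, -0.0386]]
scene [111 310  28  38 458] [[0.7307, -0.3814]]
scene [324 335   9  12  73] [[0.7292, 0.0294]]
top [481 120  14  36 355] [[0.6907, -0.3815]]
top [276 232   5  11  31] [[0.514, 0.0838]]
```

```bash
python3 -c "
from plant import manip
print(manip.job_done())"
```

```text
the job is handed in; nothing more can be done
None
```

I set the idler home in the seat and let go of it, then pushed the tensioner arm back to about 0.51 rad, clear of the pawl. I handed the job in at about 16 s with the gripper still holding the arm there by its post. I never moved the gripper to the dish stack, jar or screwdriver. The hand-in gave no verdict.

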